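# Check bored blocks with a step gauge and sort them by fit

### The job

Check and sort the three bored oak blocks: take the biggest step gauge out of its stand and, one block after another, let it down upright into the bore without forcing until it stops, then with the gauge still in the bore slide the block round the bench dogs and well into its bay of the fence: left bay (as the robot sees it) if the middle step does not go in, middle bay if the middle step goes in but the thick one does not, right bay if both go in. Move the blocks only by the gauge in the bore, never touching them with the fingers or pushing one with another, and leave the glue bottle, the try square and the two smaller gauges as they are. At the end stand the gauge in its stand again, fully down, and let go.

Things in the scene. Friction and masses are not known exactly. Their poses are not given: they have to be found in the camera images.
- gauge: Biggest of three steel step gauges, 160 g, upright in a hole of the stand. Origin: centre of the lower tip, z up. From the tip up: pilot 9 mm to z = 6, cone, middle (go) step 14 mm from z = 8 to 14, cone, thick (no-go) step 18 mm from z = 16 to 22, collar 30 mm to z = 28, then a hexagonal handle 24 mm across its flats to the top at z = 103, flats facing +y, -y and every 60 degrees. The pilot enters every bore.
- gauge_grip (a point): Point on the gauge's axis in its handle, 66 mm above the tip, good to grip from above. With the gauge let down to its stop in a block on the bench the tip is about 19 mm above the bench in a tight bore (pilot only in), about 11 mm in a right one (go step in), about 4 mm in one too big (collar on the block).
- gauge_m: Smaller step gauge in the same stand, 80 mm tall over all, hexagonal handle 19 mm across; leave alone. Origin: centre of its lower tip.
- gauge_s: Smallest step gauge in the same stand, 68 mm tall over all, hexagonal handle 15 mm across; leave alone. Origin: centre of its lower tip.
- stand: Fixed dark wooden gauge stand 190 x 56 x 45 mm high, with three blind holes 22 mm across, 36 mm deep, in its top, 60 mm apart (x = -60, 0, +60 mm). Origin: centre of the underside; x along its length. Each gauge stands in a hole, its collar on the stand's top and its tip 23 mm above the bench; which hole varies. Two flats of each handle face across the stand, to within 12 degrees.
- block_a: Waxed oak block 46 x 42 x 26 mm high, 30 to 56 g, bored straight through its middle, top to bottom. The three blocks are alike but for the bore: one is 11.5 mm (too tight), one 16 mm (right), one 20 mm (too big) across; the gauge tells which. Origin: on the bore's axis at the underside; x along the 46 mm side, z up. It slides easily (friction about 0.3), drawn by a pin in its bore, and may turn.
- block_b: Waxed oak block 46 x 42 x 26 mm high, 30 to 56 g, bored straight through its middle, top to bottom. The three blocks are alike but for the bore: one is 11.5 mm (too tight), one 16 mm (right), one 20 mm (too big) across; the gauge tells which. Origin: on the bore's axis at the underside; x along the 46 mm side, z up. It slides easily (friction about 0.3), drawn by a pin in its bore, and may turn.
- block_c: Waxed oak block 46 x 42 x 26 mm high, 30 to 56 g, bored straight through its middle, top to bottom. The three blocks are alike but for the bore: one is 11.5 mm (too tight), one 16 mm (right), one 20 mm (too big) across; the gauge tells which. Origin: on the bore's axis at the underside; x along the 46 mm side, z up. It slides easily (friction about 0.3), drawn by a pin in its bore, and may turn.
- fence: Fixed comb-shaped plywood fence on the bench, 22 mm high, no floor: four battens 12 mm thick, 75 mm long, run from a back rail towards the robot and part three bays 90 mm wide, 75 mm deep, open to the robot. Origin: on the bench, middle of the line through the batten ends (the mouths); x points into the bays (rail at x = 75 mm), y left; battens at y = -153, -51, 51, 153 mm.
- bay_left (a point): Centre of the left bay's ground (larger y), 37.5 mm in from its mouth; axes as the fence. For blocks that are bored too tight.
- bay_middle (a point): Centre of the middle bay's ground, 37.5 mm in from its mouth; axes as the fence. For blocks that are bored right.
- bay_right (a point): Centre of the right bay's ground (smaller y), 37.5 mm in from its mouth; axes as the fence. For blocks that are bored too big.
- dog_1: Round brass bench dog fixed in the bench before the fence, 24 mm across, 40 mm high: an obstacle. Origin: its foot.
- dog_2: The other brass bench dog, the same.
- square: Try square lying on the bench, leave alone. Origin: under the corner where its two arms meet. The dark wooden stock, 22 mm wide and 18 mm high, lies along x from -92 to +18 mm; the steel blade, 36 mm wide, runs from the corner along +y to y = 161 mm.
- glue: White glue bottle standing on the bench, 56 mm across, 160 mm high, leave alone. Origin: centre of the underside.
Things that resemble listed ones, but are neither listed nor needed, are in the scene too. What is shaped like the block_b but yellow is not meant. What is shaped like the gauge but red is not meant.

How it is judged:
By the outcome, as a careful person would: the job done as asked, in the order asked, and still so for the second after the job is handed in, with the robot touching nothing.
It also fails if it takes over 70 s, if anything falls off the work surface, if the arm or the gripper's body presses on something with over 40 N, if the wrist force passes 120 N, or if a joint passes its speed limit or range.

### The arm

A 7-joint arm with a two-finger parallel gripper is mounted at the origin on the work surface. World frame = base frame: x ahead of the robot, y to its left, z up, the work surface at z = 0. Lengths are in m, angles in degrees, forces in N, time in s.
With the tool pointing down it reaches from about 0.4 to 0.875 m from the base axis. Payload 6.5 kg.
Tool frame: the origin (TCP) lies on the centre line of the jaws, within the pads' length; the fingertips stand tip_reach ahead of it and the grasp point (between the pads) lies 2 mm behind it (tip_reach is the distance from the TCP to the fingertips, in m); z points along the fingers, y is the line along which they close (so a half turn about z gives the same grasp; the last joint's range is limited). The gripper opens to 88 mm and grips with 3 to 60 N. Pads are 18 mm wide; open, the fingers measure 123 mm over their backs; the gripper's body (75 mm by 187 mm) begins 45 mm behind the grasp point.
Start: joints at [-74.324, 30.733, -0.252, 88.115, 0.149, 61.152, -4.079], TCP at [0.217, 0.613, 0.256] pointing down, gripper open.
Joint ranges: [-154.64, 154.64], [-21.42, 123.67], [-72.66, 72.17], [13.99, 137.28], [-74.86, 254.86], [10.95, 109.41], [-158.01, 158.01]. Speed limits (degrees/s): [136.94, 136.94, 180, 180, 180, 180, 180].

### API

Orientations are given as [roll, pitch, yaw] about the fixed x, y, z axes, in that order (R = Rz(yaw) Ry(pitch) Rx(roll)).
In Python, from rig import * gives the robot as it stands.
- The arm moves only by the tool move_arm, never from a script. Its argument "steps" is one flat list of numbers, 7 for each row, row after row: the turn, a rotation vector about the tool's x, y, z in degrees, then the shift along the tool's x, y, z in m, then the finger opening in m, from 0 to 0.0881. In form: [wx, wy, wz, tx, ty, tz, fingers, wx, wy, wz, tx, ty, tz, fingers, ...]. A call has 1 to 12 rows; each row shifts and turns the commanded pose from where the row before left it, along the tool's axes as they then stand; what a row does not reach is not made up. A row lasts 1/8 s, in which the tool goes at most 62.5 mm and 10.7 degrees, less where a joint would pass 70% of its speed; a pose out of reach is approached as far as the arm can. A call is refused whole if a number of a shift passes 0.0625 or a number of a turn 10.7, either way. A call with a gripper value outside its range is refused whole. The fingers move at their own pace and stop on an object; "newtons" is the grip in N (left out, the last holds). Time passes only in rows, so rows that do not move let the fingers close. It gives the time, the measured TCP pose, the force, the opening and the grip force at its end, in the units of the state.
- get_state(): the state, without advancing time (a new reading comes with each control period).
- grab_frame(name): name is "scene" or "top" or "wrist"; returns a dict with "image" (400x640x3 uint8, red, green, blue), "camera_matrix" (3x3 intrinsics, pixels), "world_to_cam" (4x4, takes a point from world to camera coordinates). Camera axes: x right, y down, z forward; pixel columns grow to the right and rows downward; lengths in m; the calibration is good to about 2 mm. A picture is of the moment at which its call begins. There is no depth.
- sign_off(): hands the job in; it is judged then, once.
The state is a dict: "time_s": time; "qpos": joint angles; "qd": joint speeds; "tau": joint torques, N m; "tcp_pos": TCP position; "tcp_rot": TCP orientation; "contact_force": force on the tool from outside, world axes, zero at the start; "ft_torque": the same for the moment, N m; "width": opening from 0.0 (shut) to 1.0 (fully open); "gripper_force": force on a finger pad.
Only numpy, scipy, OpenCV 4.12 (cv2) and the standard library are available. Lean on these libraries where they do the work, as an engineer would, in place of code of your own. Each camera call takes 0.05 s, during which the arm holds its last target. There are 200 camera calls.

## Working session

There is one attempt and no reset: what is moved stays moved. The work goes in short steps, Python scripts to look and compute and a tool call to move; the robot and the scene stay as the last step left them, time stands still between calls to the robot, and variables do not carry over. Pictures are saved under pics/ and viewed, at most 10 in all, crops included, and the job is handed in when it is done.

Besides the shell and the picture viewer there is one more tool, called after ">>>" as name(argument=value, ...) on one line, values as JSON. move_arm: Moves the arm, as the interface text tells. Its arguments: {"type":"object","properties":{"steps":{"type":"array"},"newtons":{"type":"number"}},"required":["steps"]}

```bash
ls; mkdir -p pics
python3 - <<'E'
from rig import *
import cv2
for n in("scene","top"):
    f=grab_frame(n); cv2.imwrite(f"pics/{n}0.png",f["image"][:,:,::-1]); print(n,f["camera_matrix"].tolist(),f["world_to_cam"].round(4).tolist())
print(get_state())
E
```

```text
pics
scene [[394.0892111021146, 0.0, 318.59923771518544], [0.0, 394.0892111021146, 196.39364671976654], [0.0, 0.0, 1.0]] [[-0.2864, 0.958, -0.0129, 0.129], [0.6992, 0.1998, -0.6864, -0.3176], [-0.6551, -0.2056, -0.7271, 1.423], [0.0, 0.0, 0.0, 1.0]]
top [[516.7474577531227, 0.0, 319.84793025433737], [0.0, 516.7474577531227, 188.65770045058613], [0.0, 0.0, 1.0]] [[0.1515, -0.9884, 0.0052, -0.0393], [-0.9676, -0.1494, -0.2033, 0.5395], [0.2017, 0.0257, -0.9791, 1.3218], [0.0, 0.0, 0.0, 1.0]]
{'time_s': 0.1, 'qpos': array([-74.32326869,  30.77196459,  -0.25416257,  88.16188114,
         0.14901281,  61.15124325,  -4.07950282]), 'qd': array([ 0.00520151, -0.11505777, -0.10697916, -0.26498251, -0.04612955,
        0.00702129, -0.03922623]), 'tau': array([ 2.70761338e-03, -5.72072482e+01,  9.93764140e-01, -2.52231234e+01,
       -5.62284328e-02,  1.34398422e-02,  4.80764561e-05]), 'tcp_pos': array([0.21649529, 0.61236017, 0.25496164]), 'tcp_rot': array([-1.79915482e+02,  6.40715899e-03,  1.60534241e+02]), 'contact_force': array([ 0.47019159,  0.11787302, -0.72852698]), 'ft_torque': array([ 0.00894204, -0.03120597, -0.01028021]), 'gripper_force': 0.0, 'width': 1.0023160783974125}
```

View pics/scene0.png

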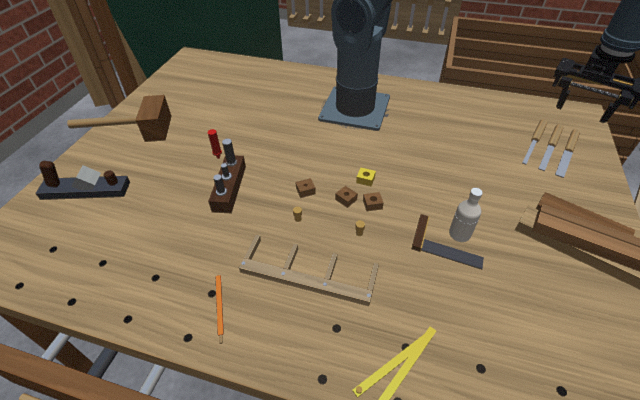

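View pics/top0.png

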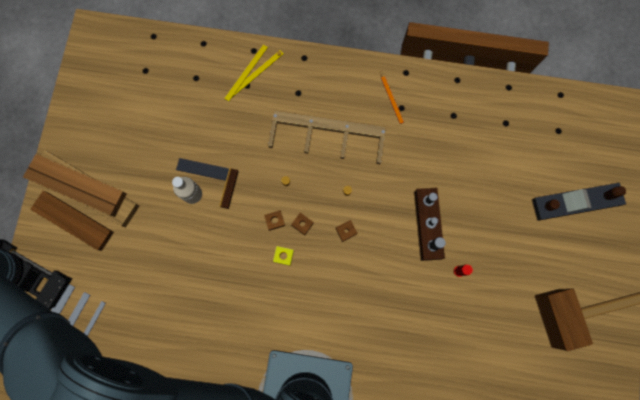

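The scene shows the stand with three gauges: (431,199), (432,223) and (438,244) in top. The one at (438,244), at (229,150) in scene, is the tallest. A red lookalike is at (464,270). The oak blocks are at (275,220), (302,224) and (346,231), with a yellow lookalike at (283,256). The dogs are at (285,181) and (347,191), and the fence mouths lie around (271..380,145..162).

```bash
cat > h.py <<'E'
from rig import *
import numpy as np, cv2
def ray(f,px,z):
    W=f["world_to_cam"];R=W[:3,:3];c=-R.T@W[:3,3]
    d=R.T@np.linalg.solve(f["camera_matrix"],[px[0],px[1],1.])
    return c+d*(z-c[2])/d[2]
def proj(f,p):
    q=f["world_to_cam"]@np.r_[p,1.];u=f["camera_matrix"]@q[:3];return u[:2]/u[2]
def blobs(f,mask,z,amin=8):
    n,l,s,c=cv2.connectedComponentsWithStats(mask.astype(np.uint8))
    return [(c[i].round(1),s[i,4],ray(f,c[i],z)[:2].round(4)) for i in range(1,n) if s[i,4]>=amin]
def tri(fs,pxs):
    A=[]
    for f,p in zip(fs,pxs):
        P=f["camera_matrix"]@f["world_to_cam"][:3]
        A+= [p[0]*P[2]-P[0],p[1]*P[2]-P[1]]
    A=np.array(A);return np.linalg.lstsq(A[:,:3],-A[:,3],rcond=None)[0]
E
python3 - <<'E'
from h import *
f=grab_frame("top");g=grab_frame("scene")
im=f["image"];hsv=cv2.cvtColor(im,cv2.COLOR_RGB2HSV)
cr=np.hstack([cv2.resize(im[100:270,255:395],None,fx=3.4,fy=3.4,interpolation=cv2.INTER_CUBIC)[:,:,::-1],cv2.resize(im[100:270,395:485],None,fx=3.4,fy=3.4,interpolation=cv2.INTER_CUBIC)[:,:,::-1]])
cv2.imwrite("pics/crop1.png",cr);print(cr.shape)
for n,p,z in [("a",(275,220),.026),("b",(302,224),.026),("c",(346,231),.026),("dog1",(285,181),.04),("dog2",(347,191),.04),("fl",(271,147),.022),("f2",(307,152),.022),("f3",(343,157),.022),("fr",(380,162),.022),("sq",(232,205),.018),("glue",(186,190),.08)]:
    print(n,ray(f,p,z)[:2].round(3))
for t,s in (((438,242),(229,144)),((431,222),(225,168)),((431,198),(220,179)),((465,270),(213,133))): print(tri([f,g],[t,s]).round(3))
h,s,v=hsv[100:280,240:480].transpose(2,0,1)
print([hsv[y,x].tolist() for x,y in((270,224),(297,226),(341,233),(283,248),(285,181),(420,240),(300,240))])
E
```

```text
(578, 782, 3)
a [0.442 0.15 ]
b [0.442 0.077]
c [ 0.441 -0.043]
dog1 [0.549 0.14 ]
dog2 [ 0.547 -0.03 ]
fl [0.642 0.196]
f2 [0.643 0.095]
f3 [ 0.644 -0.006]
fr [ 0.646 -0.109]
sq [0.466 0.273]
glue [0.477 0.388]
[ 0.436 -0.268  0.118]
[ 0.492 -0.256  0.078]
[ 0.55  -0.244  0.094]
[ 0.38  -0.348  0.098]
[[15, 184, 108], [15, 183, 95], [15, 184, 97], [30, 217, 182], [20, 191, 159], [16, 200, 28], [18, 136, 131]]
```

View pics/crop1.png

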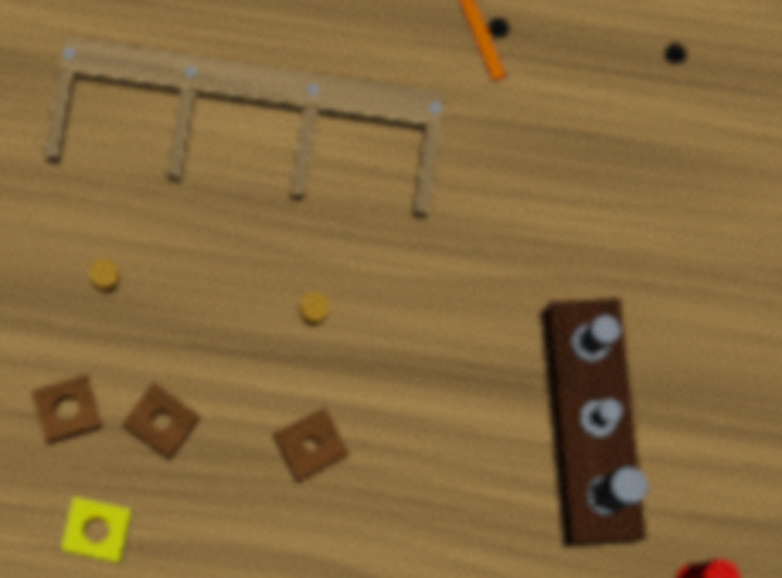

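The crop shows the three brown blocks at crop (67,408), (162,420) and (311,445), with bores that look big, medium and small from left to right. The lookalike at (96,528) is yellow and the red gauge is at (715,572), so neither is meant. The gauge wanted is the tallest and widest handle, nearest the robot, at crop (628,485), with its top at z≈0.126.

Next I move over the blocks for a wrist view.

>>> move_arm(steps=[0,0,0,-0.034,-0.033,-0.006,0.05,0,0,0,-0.034,-0.033,-0.006,0.05,0,0,0,-0.034,-0.033,-0.006,0.05,0,0,0,-0.034,-0.033,-0.006,0.05,0,0,0,-0.034,-0.033,-0.006,0.05,0,0,0,-0.034,-0.033,-0.006,0.05,0,0,0,-0.034,-0.033,-0.006,0.05,0,0,0,-0.034,-0.033,-0.006,0.05,0,0,0,-0.034,-0.033,-0.006,0.05,0,0,0,-0.034,-0.033,-0.006,0.05,0,0,0,-0.034,-0.033,-0.006,0.05,0,0,0,-0.034,-0.033,-0.006,0.05])

```text
time_s: 1.7
tcp_pos: [0.4698, 0.1021, 0.328]
tcp_rot: [180.0, 0.0, 160.5]
contact_force: [0.3, -0.5, -0.5]
width: 0.567
gripper_force: 0.0
```

>>> move_arm(steps=[0,0,10.7,0,0,0,0.05,0,0,10.7,0,0,0,0.05,0,0,10.7,0,0,0,0.05,0,0,10.7,0,0,0,0.05,0,0,10.7,0,0,0,0.05,0,0,10.7,0,0,0,0.05,0,0,10.7,0,0,0,0.05,0,0,10.7,0,0,0,0.05,0,0,10.7,0,0,0,0.05,0,0,10.7,0,0,0,0.05,0,0,10.7,0,0,0,0.05,0,0,10.7,0,0,0,0.05])

```text
time_s: 3.2
tcp_pos: [0.4692, 0.1035, 0.3277]
tcp_rot: [-180.0, 0.0, 31.8]
contact_force: [0.5, -0.3, 0.3]
width: 0.563
gripper_force: 0.0
```

>>> move_arm(steps=[0,0,10.7,0,0,0,0.05,0,0,10.7,0,0,0,0.05,0,0,10.7,0,0,0,0.05,0,0,0,0,0,0,0.05])

```text
time_s: 3.7
tcp_pos: [0.4692, 0.1035, 0.3276]
tcp_rot: [180.0, 0.0, 0.1]
contact_force: [-0.3, -0.3, -1.1]
width: 0.567
gripper_force: 0.0
```

Run:
```python
from h import *
f=grab_frame("wrist");cv2.imwrite("pics/w1.png",f["image"][:,:,::-1]);W=f["world_to_cam"]
np.save("w1.npy",f,allow_pickle=True)
s=get_state();print(s["tcp_pos"],s["tcp_rot"],s["qpos"].round(),s["time_s"],f["camera_matrix"].round(1).tolist(),(-W[:3,:3].T@W[:3,3]).round(3),W[:3,:3].round(2).tolist())
```

```text
[0.46920681 0.10355832 0.32765801] [1.79996453e+02 9.19779634e-03 2.65429885e-01] [ -48.   10.   35.  110.   -6.   62. -101.] 3.75 [[320.8, 0.0, 316.5], [0.0, 320.8, 199.7], [0.0, 0.0, 1.0]] [0.54  0.104 0.458] [[0.0, -1.0, -0.0], [-0.96, -0.0, 0.27], [-0.27, -0.0, -0.96]]
```

View pics/w1.png

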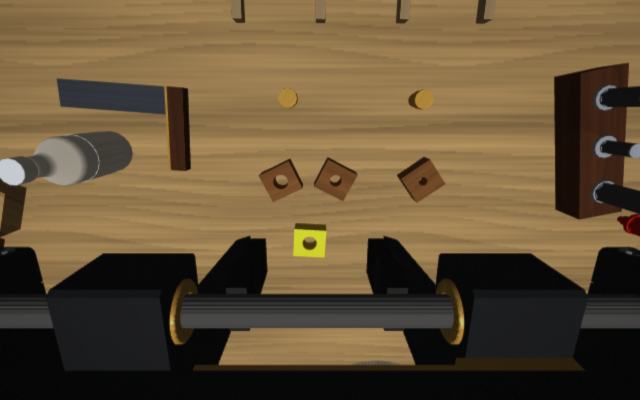

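The wrist view shows the blocks' bores at (281,181), (335,180) and (423,181). The dogs are at (288,98) and (423,99), the batten ends at (238,20), (320,21), (402,21) and (483,21), and the stand on the right. I'll measure these.

Run:
```python
from h import *
import rig
print([n for n in dir(rig) if not n.startswith('__')], getattr(rig,'tip_reach',None))
f=np.load("w1.npy",allow_pickle=True).item();im=f["image"];hsv=cv2.cvtColor(im,cv2.COLOR_RGB2HSV)
for n,(x,y) in dict(a=(281,180),b=(336,179),c=(422,180)).items():
    r=26;sub=hsv[y-r:y+r,x-r:x+r]
    m=((sub[...,1]>165)&(sub[...,2]<135)).astype(np.uint8)
    cs,_=cv2.findContours(m,cv2.RETR_CCOMP,cv2.CHAIN_APPROX_NONE);c=max(cs,key=cv2.contourArea)
    # z=0 region and top: use minAreaRect for info
    g=cv2.cvtColor(im,cv2.COLOR_RGB2GRAY)[y-8:y+9,x-9:x+10]
    print(n,cv2.minAreaRect(c));print(g[::1])
```

```text
['MotionError', 'get_state', 'grab_frame', 'sign_off', 'tip_reach'] 0.017
a ((26.10000228881836, 26.19999885559082), (29.96331024169922, 33.09380340576172), 63.43495178222656)
[[ 76  76  76  77  77  79  80  80  81  81  80  81  80  80  81  80  80  80
   79]
 [ 76  78  78  79  79  79  80  81  82  82  81  80  81  79  79  79  80  79
   79]
 [ 79  79  79  80  82  82  85  93  93  92  86  84  81  80  79  80  79  79
   79]
 [ 79  81  80  80  88 104 123 126 126 127 124 113  93  82  79  79  80  80
   80]
 [ 79  79  76  77 122 129 135 137 137 137 137 133 125 104  85  80  80  81
   81]
 [ 81  78  65  71 131 137 139 138 139 139 138 139 136 129 104  83  80  80
   81]
 [ 80  73  47  68 131 137 137 138 136 136 137 137 136 136 123  87  80  81
   81]
 [ 78  61  34  55 125 135 134 131 129 128 128 128 129 128 123 100  83  84
   84]
 [ 76  57  30  39  92 125 128 122 118 119 119 119 120 119 118 110  85  83
   85]
 [ 73  50  28  31  63 110 118 116 115 114 114 114 115 115 115 109  87  86
   86]
 [ 74  47  29  27  40  81 108 114 113 113 113 113 113 113 108  97  85  87
   87]
 [ 77  55  28  25  29  45  81 106
[... 2360 characters left out ...]
76 76 70 50 45 48 59 72 77 73 71 72 73]
 [79 79 78 77 77 77 79 89 58 31 29 31 38 56 72 74 73 74 75]
 [79 76 76 76 76 77 87 92 42 26 27 27 28 38 62 74 75 75 78]
 [76 76 77 77 77 76 71 56 29 25 25 26 26 32 53 72 76 78 79]
 [77 77 77 78 78 71 43 30 25 26 25 26 27 32 58 74 78 80 81]
 [77 77 78 79 79 70 36 26 24 25 26 26 27 37 68 78 80 81 83]
 [78 78 79 79 78 73 45 28 25 24 26 27 33 50 75 80 82 83 83]
 [79 79 79 78 77 73 62 43 31 30 30 34 50 71 81 82 82 83 83]
 [79 79 77 76 75 72 70 65 60 55 57 64 72 80 83 83 83 83 83]
 [79 77 75 73 73 73 73 75 75 75 76 78 81 83 83 83 83 82 81]
 [79 76 73 73 73 74 76 78 79 80 81 81 82 83 83 82 81 82 82]
 [80 77 74 74 76 77 78 80 80 82 81 83 82 82 82 81 82 81 82]]
```

Run:
```python
from h import *
f=np.load("w1.npy",allow_pickle=True).item();im=f["image"];hsv=cv2.cvtColor(im,cv2.COLOR_RGB2HSV)
for n,p,z in [("a",(280.4,181.3),.026),("b",(335.1,180.3),.026),("c",(422.8,180.8),.026),("dog1",(288,94),.04),("dog2",(424,96),.04),("f",(237.5,22),.022),("f",(320,22),.022),("f",(402,22),.022),("f",(483,22),.022),("st",(555,77),.045),("st",(628,64),.045),("g1 foot",(603,98),.046),("g2",(604,147),.046),("g3",(602,193),.046),("sq",(189,170),.018)]: print(n,ray(f,p,z)[:2].round(4))
```

```text
a [0.4434 0.1533]
b [0.445 0.078]
c [ 0.4445 -0.0428]
dog1 [0.5572 0.1391]
dog2 [ 0.5552 -0.0296]
f [0.6414 0.2004]
f [0.6416 0.0997]
f [ 6.418e-01 -4.000e-04]
f [ 0.642  -0.0993]
st [ 0.5771 -0.1841]
st [ 0.5919 -0.2683]
g1 foot [ 0.5531 -0.2471]
g2 [ 0.4935 -0.263 ]
g3 [ 0.4329 -0.2753]
sq [0.4574 0.2807]
```

>>> move_arm(steps=[0,0,0,-0.004,0.0415,0.008,0.05,0,0,0,-0.004,0.0415,0.008,0.05,0,0,0,-0.004,0.0415,0.008,0.05,0,0,0,-0.004,0.0415,0.008,0.05,0,0,0,-0.004,0.0415,0.008,0.05,0,0,0,-0.004,0.0415,0.008,0.05,0,0,0,-0.004,0.0415,0.008,0.05,0,0,0,-0.004,0.0415,0.008,0.05,0,0,0,-0.004,0.0415,0.008,0.05,0,0,-6.5,0,0,0,0.05,0,0,-6.5,0,0,0,0.05,0,0,0,0,0,0,0.05])

```text
time_s: 5.25
tcp_pos: [0.4335, -0.2701, 0.2557]
tcp_rot: [-180.0, -0.0, 13.1]
contact_force: [-0.1, -0.1, -0.8]
width: 0.566
gripper_force: 0.0
```

Run:
```python
from h import *
f=grab_frame("wrist");np.save("w2.npy",f,allow_pickle=True);s=get_state();print(s["tcp_pos"],s["tcp_rot"],s["qpos"].round())
for z in(.126,.046):print(proj(f,[.434,-.271,z]))
cv2.imwrite("pics/w2.png",f["image"][:,:,::-1])
```

```text
[ 0.43355052 -0.27002802  0.25571543] [-1.79986340e+02 -1.35846238e-02  1.30286349e+01] [ -6.  20.  41. 111. -16.  55. -34.]
[317.64894945 195.73992058]
[317.43944624 176.42967195]
```

View pics/w2.png

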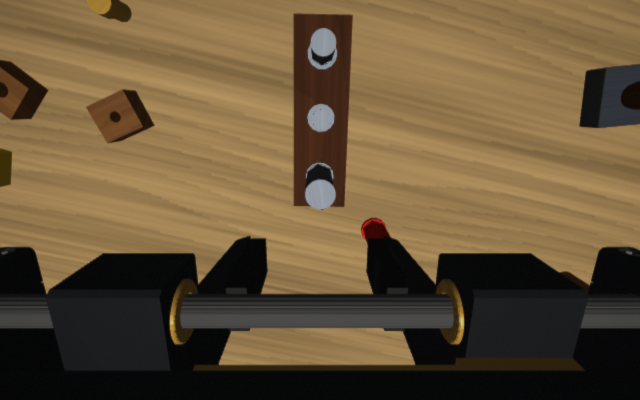

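The wrist view shows the stand's gauges from the far end to near: medium (322,42), smallest (321,118), and the biggest (320,194) nearest. The red lookalike is at (374,229), so the grey one at (320,194) with the largest, highest handle is the one meant. I'll confirm with one enlarged crop and get the hexagon's angle.

Run:
```python
from h import *
f=np.load("w2.npy",allow_pickle=True).item();im=f["image"]
c=im[155:220,280:390];cv2.imwrite("pics/c2.png",cv2.resize(c,None,fx=7,fy=7,interpolation=cv2.INTER_CUBIC)[:,:,::-1])
hsv=cv2.cvtColor(im,cv2.COLOR_RGB2HSV);m=((hsv[...,1]<70)&(hsv[...,2]>120)).astype(np.uint8)
m[:178]=0;m[215:]=0;m[:,:295]=0;m[:,345:]=0
cs,_=cv2.findContours(m,cv2.RETR_EXTERNAL,cv2.CHAIN_APPROX_NONE);k=max(cs,key=cv2.contourArea)[:,0].astype(float)
P=np.array([ray(f,p,.126)[:2] for p in k]);ctr=cv2.minEnclosingCircle((P*1000).astype(np.float32));print(ctr,cv2.contourArea(k.astype(np.float32)))
c=np.array(ctr[0])/1000;d=P-c
for a in range(0,60,5):
    w=[np.ptp(d@[np.cos(t),np.sin(t)])*1000 for t in np.radians([a,a+60,a+120])];print(a,np.round(w,1))
```

```text
((435.4056396484375, -272.6276550292969), 12.94116497039795) 657.5
0 [25.4 25.3 25. ]
5 [25.5 25.  25. ]
10 [25.4 25.2 25. ]
15 [25.3 25.3 25.1]
20 [25.7 25.3 25.1]
25 [25.9 25.3 24.9]
30 [25.8 25.1 24.9]
35 [25.6 25.  25.1]
40 [25.1 24.7 25.2]
45 [25.2 24.5 25. ]
50 [25.4 24.8 25.3]
55 [25.5 25.  25.4]
```

View pics/c2.png

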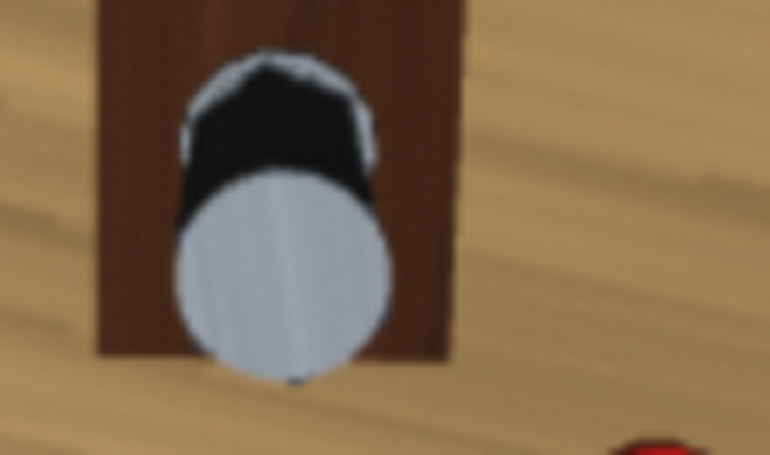

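The crop confirms the grey hex handle. Its vertex is turned about 8.5° CCW from the stand axis, so I grip at yaw 21.5.

>>> move_arm(steps=[0,0,-8.5,0,0,0,0.05,0,0,0,0.0009,0.0032,0.03,0.05,0,0,0,0,0,0.04,0.05,0,0,0,0,0,0.04,0.05,0,0,0,0,0,0.04,0.05,0,0,0,0,0,0.0187,0.05,0,0,0,0,0,0,0.05,0,0,0,0,0,0,0.018,0,0,0,0,0,0,0.018,0,0,0,0,0,0,0.018,0,0,0,0,0,0,0.018,0,0,0,0,0,0,0.018], newtons=40)

```text
time_s: 6.8
tcp_pos: [0.4362, -0.2729, 0.0879]
tcp_rot: [180.0, -0.1, 21.5]
contact_force: [-0.4, 1.4, 7.3]
width: 0.269
gripper_force: 40.0
```

Run:
```python
from h import *
s=get_state();print(s)
```

```text
{'time_s': 6.8, 'qpos': array([  5.23768688,  35.647877  ,  28.20758697, 116.04159502,
       -28.7369077 ,  35.03498802, -15.52023455]), 'qd': array([ 0.0912795 ,  0.01843319, -0.03755612, -0.06056118, -0.01456742,
       -0.05873656, -0.07758157]), 'tau': array([ 2.73283459e-01, -4.37348413e+01,  7.74875075e+00, -1.36773840e+01,
       -2.41509487e-02, -4.24469747e-01, -3.99255456e-03]), 'tcp_pos': array([ 0.43620298, -0.2728523 ,  0.08789361]), 'tcp_rot': array([ 1.79959164e+02, -7.55375060e-02,  2.15360879e+01]), 'contact_force': array([-0.37600604,  1.42240391,  7.31227915]), 'ft_torque': array([0.19813903, 0.2926405 , 0.00488967]), 'gripper_force': 39.99686034143451, 'width': 0.2692267274635869}
```

>>> move_arm(steps=[0,0,0,0,0,-0.02,0.018,0,0,0,0,0,-0.025,0.018,0,0,10.7,0,0,0,0.018,0,0,10.7,0,0,0,0.018,0,0,0,-0.0043,-0.0383,0,0.018,0,0,0,-0.0043,-0.0383,0,0.018,0,0,0,-0.0043,-0.0383,0,0.018,0,0,0,-0.0043,-0.0383,0,0.018,0,0,0,-0.0043,-0.0383,0,0.018,0,0,0,-0.0043,-0.0383,0,0.018,0,0,0,0,0,0,0.018,0,0,0,0,0,0,0.018])

```text
time_s: 8.3
tcp_pos: [0.4094, -0.0434, 0.1322]
tcp_rot: [180.0, -0.0, 0.1]
contact_force: [-0.4, -0.0, -1.6]
width: 0.267
gripper_force: 40.0
```

```bash
cat > bore.py <<'E'
from h import *
import sys
x,y=float(sys.argv[1]),float(sys.argv[2])
f=grab_frame("wrist");s=get_state();print(s["tcp_pos"].round(4),s["tcp_rot"].round(1),s["width"])
np.save("w3.npy",f,allow_pickle=True)
p=proj(f,[x,y,.026]);print("expected px",p.round(1))
x0,y0=int(p[0])-40,int(p[1])-40
# rectified top plane, 0.25 mm/px, 60 mm square, col=-y, row=-x
g=np.arange(-30,30,.25)/1000
U=np.array([[proj(f,[x-r,y-c,.026]) for c in g] for r in g],np.float32)
R=cv2.remap(f["image"],U[...,0],U[...,1],cv2.INTER_CUBIC)
cv2.imwrite("pics/rect.png",cv2.resize(R,None,fx=2,fy=2)[:,:,::-1])
q=[proj(f,s["tcp_pos"]+[0,0,d]) for d in(-.065,-.037,.038)];print(np.round(q,1))
im=f["image"][:,:,::-1];big=cv2.resize(im[120:340,220:420],None,fx=2.4,fy=2.4,interpolation=cv2.INTER_CUBIC)
R2=cv2.resize(R,(300,300))[:,:,::-1];o=np.zeros((528,780,3),np.uint8);o[:,:480]=big;o[:300,480:]=R2;cv2.imwrite(sys.argv[3],o)
E
python3 bore.py .4445 -.0428 pics/b1.png
```

```text
[ 0.4094 -0.0439  0.1322] [ 1.8e+02 -0.0e+00  1.0e-01] 0.26947878477927134
expected px [315.8 158.6]
[[317.2 222.3]
 [317.3 239.2]
 [317.8 326.1]]
```

View pics/b1.png

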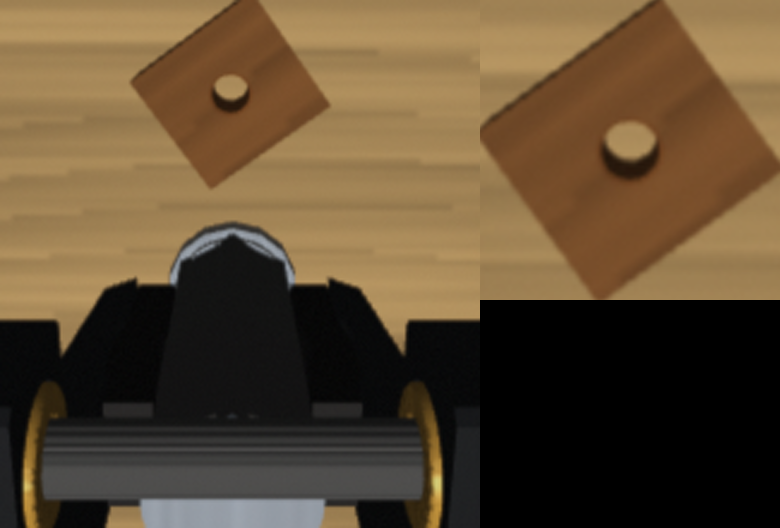

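The view shows bore c at about px (316.2,158.8), which matches the predicted (0.4445,−0.0428). The gauge is squarely held, and its collar's front rim is at px (317,212.6). Next I work out the gauge axis offset in x from the collar.

Run:
```python
from h import *
f=np.load("w3.npy",allow_pickle=True).item();t=np.array([.4094,-.0439,.1322])
g=cv2.cvtColor(f["image"],cv2.COLOR_RGB2GRAY)
print(g[205:225,317]); print(g[228,285:350]);print(g[160,300:335])
print(g[145:172,316])
for dx in(-.002,0,.002): print(dx,[proj(f,t+[.015+dx,0,z]).round(1) for z in(-.043,-.037)], [proj(f,t+[dx,s*.015,-.037])[0].round(1) for s in(1,-1)])
```

```text
[124 124 129 133 134 136 132  90  56  60 117 142  92  40  21  19  18  19
  19  19]
[139 139 139 139 140 140 137 115  88 134 105  76  48  29  29  39  24  19
  19  20  19  19  19  18  19  19  20  20  19  19  20  19  18  18  19  19
  19  19  18  20  18  19  20  19  19  19  21  25  30  32  39  61  90 120
 115  84 133 141 141 141 141 142 141 141 140]
[ 82  83  84  84  84  85  84  74  50  30  30  53  91 123 138 140 140 140
 135 101  74  44  31  42  75  83  85  86  86  87  87  89  89  90  89]
[ 80  82  82  81  81  85 118 139 142 142 143 143 145 146 147 140  97  47
  28  27  29  41  68  81  85  87  88]
-0.002 [array([317.4, 213.9]), array([317.4, 217.3])] [np.float64(290.7), np.float64(344.0)]
0 [array([317.4, 210.6]), array([317.4, 213.9])] [np.float64(290.7), np.float64(344.0)]
0.002 [array([317.4, 207.2]), array([317.4, 210.4])] [np.float64(290.6), np.float64(344.1)]
```

>>> move_arm(steps=[0,0,0,0.018,-0.0003,0,0.018,0,0,0,0.0178,-0.0003,0,0.018,0,0,0,0,0,0.02,0.018,0,0,0,0,0,0.015,0.018,0,0,0,0,0,0,0.018,0,0,0,0,0,0.002,0.018,0,0,0,0,0,0.002,0.018,0,0,0,0,0,0.002,0.018,0,0,0,0,0,0.002,0.018,0,0,0,0,0,0.002,0.018,0,0,0,0,0,0,0.018])

```text
time_s: 9.72
tcp_pos: [0.4449, -0.0423, 0.0869]
tcp_rot: [180.0, 0.0, 0.1]
contact_force: [-0.3, 0.3, -0.9]
width: 0.271
gripper_force: 40.0
```

>>> move_arm(steps=[0,0,0,0,0,0.0015,0.018,0,0,0,0,0,0.001,0.018,0,0,0,0,0,0.001,0.018,0,0,0,0,0,0.0005,0.018,0,0,0,0,0,0,0.018])

```text
time_s: 10.35
tcp_pos: [0.4451, -0.0424, 0.0834]
tcp_rot: [-180.0, -0.0, 0.1]
contact_force: [-2.9, -0.3, 7.6]
width: 0.27
gripper_force: 40.0
```

The gauge stopped with its tip at ≈18.5 mm, so only the pilot is in: tight, left bay. I ease the pressure and slide it between the dogs.

>>> move_arm(steps=[0,0,0,0,0,-0.0008,0.018,0,0,0,0.0138,-0.013,0,0.018,0,0,0,0.0138,-0.013,0,0.018,0,0,0,0.0138,-0.013,0,0.018,0,0,0,0.0138,-0.013,0,0.018,0,0,0,0.015,-0.015,0,0.018,0,0,0,0.015,-0.015,0,0.018,0,0,0,0.015,-0.015,0,0.018,0,0,0,0.0133,-0.0088,0,0.018,0,0,0,0.0133,-0.0088,0,0.018,0,0,0,0.0133,-0.0088,0,0.018,0,0,0,0.0133,-0.0088,0,0.018])

```text
time_s: 11.85
tcp_pos: [0.5987, 0.0906, 0.0838]
tcp_rot: [180.0, 0.0, 0.1]
contact_force: [-2.2, -1.6, 2.2]
width: 0.269
gripper_force: 40.0
```

Run:
```python
from h import *
f=grab_frame("wrist");np.save("w4.npy",f,allow_pickle=True);s=get_state();print(s["tcp_pos"],s["tcp_rot"],s["contact_force"])
t=grab_frame("top")
a=cv2.resize(f["image"],(480,300));b=cv2.resize(t["image"][110:260,240:400],(320,300),interpolation=cv2.INTER_CUBIC)
cv2.imwrite("pics/w4.png",np.hstack([a,b])[:,:,::-1])
```

```text
[0.60061635 0.09250325 0.08388396] [-1.79961564e+02 -1.10817355e-01  2.28016089e-01] [ 1.52032843  1.4567955  -0.64251463]
```

View pics/w4.png

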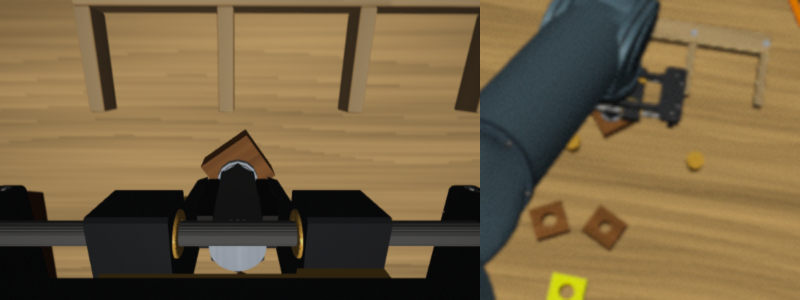

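The block follows, and the gauge stays in its bore. Batten ends are at full px (136,145), (301.5,146.5) and (468,145); I'll refine the fence position from these.

Run:
```python
from h import *
f=np.load("w4.npy",allow_pickle=True).item()
for p in((136,145),(301.5,146.5),(468,145)): print(ray(f,p,.022).round(4))
for p in((118,9),(301,8)): print(ray(f,p,.022).round(4))
```

```text
[0.6483 0.1979 0.022 ]
[0.6476 0.0996 0.022 ]
[0.6487 0.0008 0.022 ]
[0.7201 0.1966 0.022 ]
[0.7208 0.0991 0.022 ]
```

>>> move_arm(steps=[0,0,0,0.0038,-0.0139,0,0.018,0,0,0,0.0038,-0.0139,0,0.018,0,0,0,0.0038,-0.0139,0,0.018,0,0,0,0.0038,-0.0139,0,0.018,0,0,0,0.0136,0,0,0.018,0,0,0,0.0136,0,0,0.018,0,0,0,0.0136,0,0,0.018,0,0,0,0.0136,0,0,0.018,0,0,0,0.0136,0,0,0.018,0,0,0,0,0,0,0.018,0,0,0,0,0,0,0.018,0,0,0,0,0,-0.006,0.018])

```text
time_s: 13.45
tcp_pos: [0.6801, 0.1464, 0.0894]
tcp_rot: [180.0, 0.1, 0.1]
contact_force: [0.3, 1.0, -2.1]
width: 0.27
gripper_force: 40.0
```

>>> move_arm(steps=[0,0,0,0,0,-0.008,0.018,0,0,0,0,0,-0.015,0.018,0,0,0,0,0,-0.02,0.018,0,0,0,-0.039,0.01,0,0.018,0,0,0,-0.039,0.01,0,0.018,0,0,0,-0.039,0.01,0,0.018,0,0,0,-0.039,0.01,0,0.018,0,0,0,-0.039,0.01,0,0.018,0,0,0,-0.039,0.01,0,0.018,0,0,0,-0.039,0.01,0,0.018,0,0,0,0,0,0,0.018,0,0,0,0,0,0,0.018])

```text
time_s: 14.95
tcp_pos: [0.4099, 0.076, 0.1338]
tcp_rot: [-179.9, -0.1, 0.1]
contact_force: [0.3, -0.7, -1.1]
width: 0.266
gripper_force: 40.0
```

```bash
cat > b2.py <<'E'
from h import *
import sys
f=grab_frame("wrist");s=get_state();t=s["tcp_pos"];print(t.round(4),s["tcp_rot"].round(1),s["width"])
im=f["image"];np.save("w5.npy",f,allow_pickle=True)
x,y=float(sys.argv[1]),float(sys.argv[2])
g=np.arange(-30,30,.25)/1000
U=np.array([[proj(f,[x-r,y-c,.026]) for c in g] for r in g],np.float32)
R=cv2.remap(im,U[...,0],U[...,1],cv2.INTER_LINEAR)
h=cv2.cvtColor(R,cv2.COLOR_RGB2HSV)
m=((h[...,0]<=16)&(h[...,1]>150)&(h[...,2]>60)&(h[...,2]<140)).astype(np.uint8)
cs,hi=cv2.findContours(m,cv2.RETR_CCOMP,cv2.CHAIN_APPROX_NONE)
hs=[c for c,k in zip(cs,hi[0]) if k[3]>=0 and cv2.contourArea(c)>400]
for c in hs:
    (u,v),r=cv2.minEnclosingCircle(c);e=cv2.fitEllipse(c)
    print("hole",cv2.contourArea(c)/16,"circle",round(x-(v-120)*.00025,4),round(y-(u-120)*.00025,4),r*.5,"ell",round(x-(e[0][1]-120)*.00025,4),round(y-(e[0][0]-120)*.00025,4),np.array(e[1])*.25)
# also where block in bay(s)
G=cv2.cvtColor(im,cv2.COLOR_RGB2GRAY);q=proj(f,t+[.015,0,-.037]);print("pred collar top rim",q.round(1),"bottom",proj(f,t+[.015,0,-.043]).round(1),G[int(q[1])-12:int(q[1])+8,int(q[0])])
q=[proj(f,t+[0,k*.015,-.037]) for k in(1,-1)];print(np.round(q,1));r=int(q[0][1])-11;print(r,G[r,int(q[0][0])-6:int(q[0][0])+14],G[r,int(q[1][0])-14:int(q[1][0])+6], int(q[0][0])-6,int(q[1][0])-14)
cv2.imwrite(sys.argv[3],np.hstack([cv2.resize(im,(480,300)),cv2.resize(R,(300,300))])[:,:,::-1])
E
python3 b2.py .445 .078 pics/b2.png
```

```text
[0.4102 0.076  0.1336] [-1.799e+02 -2.000e-01  1.000e-01] 0.2684302467577135
hole 195.53125 circle 0.4455 0.0777 16.297285079956055 ell 0.4455 0.0778 [15.47198009 16.07964516]
pred collar top rim [316.7 213.5] bottom [316.7 210.2] [122 122 124 125 127 129 131 135 134 134 129  90  57  57 111 141  98  43
  21  18]
[[289.9 238.8]
 [343.3 238.9]]
227 [136 136 137 136 136 136 137 137 137 130  92 110 144 141 105  78  72  78
  46  33] [ 21  24  35  55  66  83  91 123 144 138 100 109 140 144 145 143 144 145
 145 145] 283 329
```

>>> move_arm(steps=[0,0,0,0.018,-0.0007,0,0.018,0,0,0,0.0181,-0.0007,0,0.018,0,0,0,0,0,0.02,0.018,0,0,0,0,0,0.017,0.018,0,0,0,0,0,0,0.018,0,0,0,0,0,0.004,0.018,0,0,0,0,0,0.004,0.018,0,0,0,0,0,0.003,0.018,0,0,0,0,0,0.002,0.018,0,0,0,0,0,0.002,0.018,0,0,0,0,0,0.001,0.018,0,0,0,0,0,0,0.018])

```text
time_s: 16.5
tcp_pos: [0.4444, 0.0769, 0.0798]
tcp_rot: [180.0, 0.0, 0.1]
contact_force: [1.4, -0.7, -3.0]
width: 0.269
gripper_force: 40.0
```

Tip at ≈15 mm with no resistance, so the middle step is going in. I continue down.

>>> move_arm(steps=[0,0,0,0,0,0.0015,0.018,0,0,0,0,0,0.001,0.018,0,0,0,0,0,0.001,0.018,0,0,0,0,0,0.001,0.018,0,0,0,0,0,0,0.018])

```text
time_s: 17.12
tcp_pos: [0.4449, 0.0773, 0.0755]
tcp_rot: [-180.0, -0.0, 0.1]
contact_force: [0.0, 1.5, 1.7]
width: 0.267
gripper_force: 40.0
```

>>> move_arm(steps=[0,0,0,0,0,0.0008,0.018,0,0,0,0,0,0,0.018])

```text
time_s: 17.38
tcp_pos: [0.4451, 0.0773, 0.0752]
tcp_rot: [-179.9, -0.1, 0.1]
contact_force: [-0.9, 1.3, 11.2]
width: 0.268
gripper_force: 40.0
```

Firm stop with the tip at ≈10.3 mm, so this one is right: middle bay.

>>> move_arm(steps=[0,0,0,0,0,-0.0012,0.018,0,0,0,0.0136,0.0036,0,0.018,0,0,0,0.0136,0.0036,0,0.018,0,0,0,0.0136,0.0036,0,0.018,0,0,0,0.0136,0.0036,0,0.018,0,0,0,0.0136,0.0036,0,0.018,0,0,0,0.0136,0.0036,0,0.018,0,0,0,0.0136,0.0036,0,0.018,0,0,0,0.0144,0.0003,0,0.018,0,0,0,0.0144,0.0003,0,0.018,0,0,0,0.0144,0.0003,0,0.018,0,0,0,0.0144,0.0003,0,0.018])

```text
time_s: 18.88
tcp_pos: [0.5982, 0.051, 0.0757]
tcp_rot: [-180.0, 0.0, 0.1]
contact_force: [-0.2, -0.7, 0.2]
width: 0.272
gripper_force: 40.0
```

>>> move_arm(steps=[0,0,0,0.0144,0,0,0.018,0,0,0,0.0144,0,0,0.018,0,0,0,0.0144,0,0,0.018,0,0,0,0.0144,0,0,0.018,0,0,0,0.0144,0,0,0.018,0,0,0,0.0144,0,0,0.018,0,0,0,0,0,0,0.018,0,0,0,0,0,0,0.018,0,0,0,0,0,-0.006,0.018,0,0,0,0,0,-0.012,0.018,0,0,0,0,0,-0.02,0.018,0,0,0,0,0,-0.02,0.018])

```text
time_s: 20.38
tcp_pos: [0.684, 0.0511, 0.1358]
tcp_rot: [-180.0, -0.1, 0.1]
contact_force: [0.7, -0.6, -2.0]
width: 0.264
gripper_force: 40.0
```

>>> move_arm(steps=[0,0,0,-0.0391,-0.0146,0,0.018,0,0,0,-0.0391,-0.0146,0,0.018,0,0,0,-0.0391,-0.0146,0,0.018,0,0,0,-0.0391,-0.0146,0,0.018,0,0,0,-0.0391,-0.0146,0,0.018,0,0,0,-0.0391,-0.0146,0,0.018,0,0,0,-0.0391,-0.0146,0,0.018,0,0,0,0,0,0,0.018,0,0,0,0,0,0,0.018])

```text
time_s: 21.5
tcp_pos: [0.4111, 0.153, 0.1347]
tcp_rot: [-179.9, -0.1, 0.1]
contact_force: [-0.3, 0.2, -0.7]
width: 0.272
gripper_force: 40.0
```

```bash
python3 b2.py .4434 .1533 pics/b3.png
```

```text
[0.4114 0.1527 0.1346] [-1.799e+02 -1.000e-01  1.000e-01] 0.2680470964141125
hole 306.53125 circle 0.4436 0.1534 20.36916160583496 ell 0.4435 0.1534 [19.43556595 20.0628891 ]
pred collar top rim [317.1 213.3] bottom [317.1 210. ] [131 132 132 132 133 133 134 132 131 130 125  87  58  59 118 142  93  40
  20  20]
[[290.4 238.7]
 [343.8 238.8]]
227 [128 129 128 129 129 129 130 129 122  88 100 143 143 104  83  90  81  49
  44  25] [ 20  24  36  56  64  72  92 125 146 140 101 104 130 134 133 134 134 134
 135 135] 284 329
```

>>> move_arm(steps=[0,0,0,0.0165,-0.0001,0,0.018,0,0,0,0.0166,-0.0001,0,0.018,0,0,0,0,0,0.02,0.018,0,0,0,0,0,0.018,0.018,0,0,0,0,0,0,0.018,0,0,0,0,0,0.004,0.018,0,0,0,0,0,0.004,0.018,0,0,0,0,0,0.004,0.018,0,0,0,0,0,0.003,0.018,0,0,0,0,0,0.003,0.018,0,0,0,0,0,0.002,0.018,0,0,0,0,0,0,0.018])

```text
time_s: 23.05
tcp_pos: [0.4428, 0.1529, 0.0756]
tcp_rot: [180.0, 0.0, 0.1]
contact_force: [-0.5, 0.2, -1.3]
width: 0.27
gripper_force: 40.0
```

>>> move_arm(steps=[0,0,0,0,0,0.002,0.018,0,0,0,0,0,0.002,0.018,0,0,0,0,0,0.0015,0.018,0,0,0,0,0,0.001,0.018,0,0,0,0,0,0.0006,0.018,0,0,0,0,0,0,0.018])

```text
time_s: 23.8
tcp_pos: [0.4429, 0.1529, 0.0689]
tcp_rot: [-180.0, 0.0, 0.1]
contact_force: [-2.0, -1.6, 3.5]
width: 0.266
gripper_force: 40.0
```

Tip at 4 mm with the collar touching, so this one is too big: right bay.

>>> move_arm(steps=[0,0,0,0,0,0.0006,0.018,0,0,0,0,0,-0.0012,0.018,0,0,0,0.0095,0.013,0,0.018,0,0,0,0.0095,0.013,0,0.018,0,0,0,0.0095,0.013,0,0.018,0,0,0,0.0095,0.013,0,0.018,0,0,0,0.0095,0.013,0,0.018,0,0,0,0.0095,0.013,0,0.018,0,0,0,0.015,0.0067,0,0.018,0,0,0,0.015,0.0067,0,0.018,0,0,0,0.015,0.0067,0,0.018])

```text
time_s: 25.18
tcp_pos: [0.5463, 0.055, 0.0692]
tcp_rot: [-180.0, -0.0, 0.2]
contact_force: [-0.8, 0.3, -1.5]
width: 0.271
gripper_force: 40.0
```

>>> move_arm(steps=[0,0,0,0.0133,0.0108,0,0.018,0,0,0,0.0133,0.0108,0,0.018,0,0,0,0.0133,0.0108,0,0.018,0,0,0,0.0133,0.0108,0,0.018,0,0,0,0.0045,0.0155,0,0.018,0,0,0,0.0045,0.0155,0,0.018,0,0,0,0.0045,0.0155,0,0.018,0,0,0,0.0045,0.0155,0,0.018,0,0,0,0.0136,0,0,0.018,0,0,0,0.0136,0,0,0.018,0,0,0,0.0136,0,0,0.018,0,0,0,0.0136,0,0,0.018])

```text
time_s: 26.68
tcp_pos: [0.6713, -0.0505, 0.0692]
tcp_rot: [180.0, 0.0, 0.1]
contact_force: [0.1, -0.1, -1.4]
width: 0.267
gripper_force: 40.0
```

>>> move_arm(steps=[0,0,0,0.0136,0,0,0.018,0,0,0,0,0,0,0.018,0,0,0,0,0,0,0.018,0,0,0,0,0,-0.006,0.018,0,0,0,0,0,-0.01,0.018,0,0,0,0,0,-0.02,0.018,0,0,0,0,0,-0.028,0.018,0,0,0,0,0,0,0.018])

```text
time_s: 27.68
tcp_pos: [0.6865, -0.0503, 0.1367]
tcp_rot: [180.0, -0.3, 0.1]
contact_force: [-0.4, -0.8, -2.3]
width: 0.267
gripper_force: 40.0
```

>>> move_arm(steps=[0,0,0,-0.0417,0,0,0.018,0,0,0,-0.0417,0,0,0.018,0,0,0,-0.0417,0,0,0.018,0,0,0,-0.0417,0,0,0.018,0,0,0,-0.0417,0,0,0.018,0,0,0,-0.0417,0,0,0.018,0,0,0,0,0.0445,0,0.018,0,0,0,0,0.0445,0,0.018,0,0,0,0,0.0445,0,0.018,0,0,0,0,0.0445,0,0.018,0,0,0,0,0.0445,0,0.018,0,0,0,0,0,0,0.018])

```text
time_s: 29.18
tcp_pos: [0.4339, -0.2768, 0.1334]
tcp_rot: [179.8, -0.0, -0.2]
contact_force: [0.6, 0.6, -1.5]
width: 0.267
gripper_force: 40.0
```

>>> move_arm(steps=[0,0,-10.7,0,0,0,0.018,0,0,-10.7,0,0,0,0.018,0,0,0,0,0,0,0.018,0,0,0,0,0,0,0.018])

```text
time_s: 29.68
tcp_pos: [0.4349, -0.2722, 0.1331]
tcp_rot: [-180.0, 0.0, 21.4]
contact_force: [0.1, -0.6, -1.5]
width: 0.271
gripper_force: 40.0
```

Run:
```python
from h import *
s=get_state();t=s["tcp_pos"];print(t,s["tcp_rot"])
y=np.radians(s["tcp_rot"][2]);d=np.array([.4362,-.2729])-t[:2];print("tool dx,dy",d@[np.cos(y),np.sin(y)],d@[np.sin(y),-np.cos(y)])
t=grab_frame("top");w=grab_frame("wrist")
a=cv2.resize(t["image"][100:250,240:470],(460,300),interpolation=cv2.INTER_CUBIC);b=cv2.resize(w["image"][60:300,200:440],(300,300))
cv2.imwrite("pics/t5.png",np.hstack([a,b])[:,:,::-1])
```

```text
[ 0.43485226 -0.27216493  0.1330761 ] [-1.79966391e+02  9.26524029e-04  2.13686511e+01]
tool dx,dy 0.000987257756629306 0.0011756063039661674
```

View pics/t5.png

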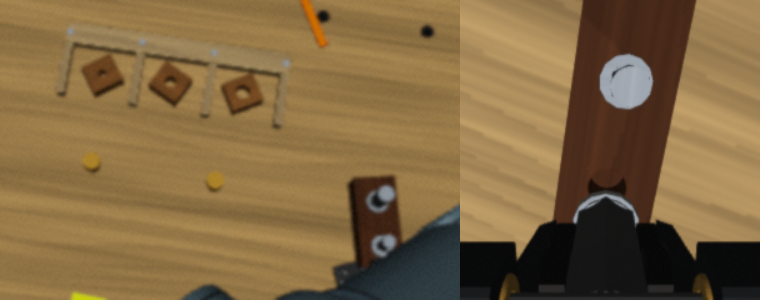

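The view shows all three blocks well inside their bays, at crop (103,75), (171,83) and (242,93), and the gauge over its hole. I insert it now.

>>> move_arm(steps=[0,0,0,0.001,0.0012,0,0.018,0,0,0,0,0,0.015,0.018,0,0,0,0,0,0.008,0.018,0,0,0,0,0,0.005,0.018,0,0,0,0,0,0.005,0.018,0,0,0,0,0,0.005,0.018,0,0,0,0,0,0.004,0.018,0,0,0,0,0,0.002,0.018,0,0,0,0,0,0,0.018])

```text
time_s: 30.9
tcp_pos: [0.4362, -0.2736, 0.0892]
tcp_rot: [-180.0, 0.0, 21.5]
contact_force: [0.4, -0.5, -1.7]
width: 0.268
gripper_force: 40.0
```

>>> move_arm(steps=[0,0,0,0,0,0.0009,0.018,0,0,0,0,0,0.0005,0.018,0,0,0,0,0,0,0.018])

```text
time_s: 31.28
tcp_pos: [0.4363, -0.2736, 0.0879]
tcp_rot: [180.0, -0.0, 21.5]
contact_force: [-0.8, -0.1, -0.1]
width: 0.267
gripper_force: 40.0
```

Almost seated. I go 1 mm more to touch, then open gently and lift straight up.

>>> move_arm(steps=[0,0,0,0,0,0.0006,0.018,0,0,0,0,0,0,0.018,0,0,0,0,0,0,0.05,0,0,0,0,0,0,0.05,0,0,0,0,0,0,0.05,0,0,0,0,0,-0.02,0.05,0,0,0,0,0,-0.04,0.05,0,0,0,0,0,-0.05,0.05,0,0,0,0,0,-0.05,0.05,0,0,0,0,0,0,0.05,0,0,0,0,0,0,0.05])

```text
time_s: 32.65
tcp_pos: [0.436, -0.2731, 0.2466]
tcp_rot: [-180.0, 0.0, 21.6]
contact_force: [0.5, 0.4, -0.7]
width: 0.569
gripper_force: 0.0
```

Run:
```python
from h import *
w=grab_frame("wrist");s=get_state();print(s["tcp_pos"],s["time_s"],s["contact_force"])
im=w["image"];hsv=cv2.cvtColor(im,cv2.COLOR_RGB2HSV);m=((hsv[...,1]<70)&(hsv[...,2]>120)).astype(np.uint8)
n,l,st,c=cv2.connectedComponentsWithStats(m)
for i in range(1,n):
    if st[i,4]>150:print(c[i].round(1),st[i],ray(w,c[i],.126)[:2].round(4))
p=np.array([.4363,-.2736,0]);print([proj(w,p+[0,0,z]).round(1) for z in(.126,.051)])
```

```text
[ 0.43562446 -0.27302474  0.2460816 ] 32.7 [-0.10140725  0.26994522  0.26282583]
[339.2  48.4] [323  30  32  42 779] [ 0.5463 -0.2471]
[325.9 120.3] [313 107  27  28 594] [ 0.4964 -0.257 ]
[317.  199.2] [302 184  31  31 748] [ 0.4359 -0.2736]
[array([317.1, 198.8]), array([317.1, 179.2])]
```

```bash
python3 -c "
from rig import *
print(sign_off())"
```

```text
the job is handed in; nothing more can be done
None
```

The job is handed in after about 33 s of robot time: the tight block is in the left bay, the right-sized one in the middle and the too-big one in the right; the gauge is back in its stand, fully down and let go.

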